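# Step a coaxial port selector to the fitted adapter and trigger it

## Task

Push the upright tab of the coaxial port selector round with the fingers, without pinching it, until the dial's pointer has clicked in at the port that carries the tall stepped metal adapter (the other two ports wear short black dust caps). Then press the round button on the front of the housing all the way down and let it come up again. Leave the adapter, the caps and the things standing round the selector where they are.

Things in the scene. Friction and masses are not known exactly. Their poses are not given: they have to be found in the camera images.
- selector: The selector's grey housing, a flat box 215 (x) x 220 (y) mm with a flat grey deck 40 mm above the bench, fixed to the bench. Origin: centre of its underside, right below the dial's axis. Its x points from the button to the ports (roughly away from the robot), z up.
- port_right (a point): Deck centre of the port at -60 degrees from the housing's x (counter-clockwise from above positive), 85 mm from the dial's axis, 40 mm above the bench. Each port is a steel collar 6 mm high, 30 mm outside, 24 mm inside, in which a cap or the adapter stands loose; which of the three ports has the adapter varies.
- port_middle (a point): The same for the port at +20 degrees. (At -20 degrees there is only a tick and no port: the parked position, where the dial starts.)
- port_left (a point): The same for the port at +60 degrees.
- dial (a joint): Angle of the black dial (104 mm across, 14 mm thick, upright axis), counter-clockwise from above. Clicks into -0.70 (right port), 0 (parked), 0.70 (middle port), 1.40 (left port); stops 0.1 rad beyond the ends. Let go between two positions it drops into the nearer one by itself; turning it over takes up to about 5 N at the tab. Starts within 0.12 rad of 0.
- axis_top (a point): Point on the dial's axis at the dial's top face, 55 mm above the bench.
- tab_top (a point): Middle of the top edge of the dial's tab, 115 mm above the bench, 38 mm from the dial's axis in the direction of the pointer. The tab is an upright black plate on the dial, 60 mm high, 26 mm along the radius, 12 mm thick (across the radius), and stands 41 mm higher than the top of the adapter.
- tab_left: The half of the tab on its counter-clockwise side (26 x 6 x 60 mm), pushed to turn the dial clockwise. Origin: middle of the tab's foot, 38 mm from the axis, 55 mm above the bench; x points outward along the pointer.
- tab_right: The other half of the tab, on its clockwise side, pushed to turn the dial counter-clockwise. Same origin and axes as tab_left. The two halves are one solid tab; fingers pressing on both halves at once are pinching it.
- aim (a point): Point that turns with the dial, on the line of its pointer, 85 mm from the axis (as far out as the ports), 41 mm above the bench. It lies within 2 mm of a port's centre when the dial has clicked in there.
- adapter: The stepped metal coaxial adapter, loose and upright in its port: 21 mm diameter at the foot, narrowing to a 13 mm threaded neck, 34 mm high, top 74 mm above the bench. Origin: centre of its underside, 40 mm above the bench.
- cap_a: Black rubber dust cap, 21 mm diameter, 18 mm high, loose in another port, top 58 mm above the bench. Origin: centre of its underside.
- cap_b: A second, equal dust cap in the third port.
- button (a joint): Travel of the round grey button (26 mm across) on the deck 82 mm from the dial's axis towards the housing's -x: 0 when up, 0.006 m when fully down, spring-loaded, 1.5 N at first and about 5 N when fully down. It stands in a black ring, 42 mm across, whose top is 52 mm above the bench.
- button_top (a point): Centre of the button's top face, 62 mm above the bench when up.
- flux_pot: Bystander: small jar with white lid, 37 mm across, 28 mm high, about 165 mm to the housing's +y side. Origin: centre of its underside.
- solder_spool: Bystander: spool of solder standing on end, 56 mm across, 40 mm high, behind the housing (about 165 mm to its +x). Origin: centre of its underside.
- screwdriver: Bystander: screwdriver lying on the bench, 160 mm long, 25 mm thick, about 170 mm to the housing's -y side. Origin: its middle, at the bench.
Not all that is in view belongs to the job. What is shaped like the adapter but green or purple is not meant.

How it is judged:
By the outcome, as a careful person would: the job done as asked, in the order asked, and still so for the second after the job is handed in, with the robot touching nothing.
It also fails if it takes over 48 s, if anything falls off the work surface, if the arm or the gripper's body presses on something with over 40 N, if the wrist force passes 120 N, or if a joint passes its speed limit or range.

## Robot

A 6-joint arm with a two-finger parallel gripper is mounted at the origin on a cart in front of the work surface, level with it; the furniture and walls round the work are solid. World frame = base frame: x ahead of the robot, y to its left, z up, the work surface at z = 0. Lengths are in m, angles in rad, forces in N, time in s.
With the tool pointing down it reaches from about 0.225 to 0.875 m from the base axis. Payload 3.4 kg.
Tool frame: the origin (TCP) lies at the very end of the fingers, on their centre line; the grasp point (between the pads) lies 19 mm behind it; x points along the fingers, y is the direction in which the jaws open and shut, and the axes are right-handed (so a half turn about x gives the same grasp; the last joint's range is limited). The gripper opens to 85 mm and grips with 20 to 120 N. Pads are 22 mm wide; open, the fingers measure 114 mm over their backs; the gripper's body (76 mm by 85 mm) begins 54 mm behind the grasp point. The pads swing forward as they close: fully open they stand 13 mm farther back than shut.
Start: joints at [-1.286, 0.276, 1.505, -0, 1.361, -0.121], TCP at [0.227, -0.528, 0.231] pointing down, gripper open.
Joint ranges: [-2.89, 2.89], [-0.75, 2.08], [0.22, 2.7], [-1.18, 4.32], [0.11, 2.71], [-2.7, 2.7]. Speed limits (rad/s): [2.57, 2.57, 3.14, 3.14, 3.14, 3.14].

## Interface

Orientations are given as a unit quaternion [w, x, y, z].
In Python, from cell import robot gives the robot as it stands.
- The arm moves only by the shell command python3 -m handwheel 'ROWS'. ROWS is text: rows parted by semicolons, each of 7 numbers parted by spaces: the shift along the tool's x, y, z in units of 30 mm (1.0 is 30 mm), then the turn, a rotation vector about the tool's x, y, z in units of 6 degrees (1.0 is 6 degrees), then the closure, from -1 (fully open) to 1 (shut), so that 0 is half open. A call has exactly 8 rows; each row is the pose to reach, as a shift and turn from the pose measured when the call began, along the tool's axes at that moment; what a row does not reach only later rows make up. A row lasts 1/12 s, in which the tool goes at most 41.7 mm and 7.16 degrees, less where a joint would pass 70% of its speed; a pose out of reach is approached as far as the arm can. A call with a gripper value outside its range is refused whole. The fingers move at their own pace and stop on an object; the grip force is fixed at half the most. Time passes only in rows, so rows that repeat a pose let the fingers close, or fill a call up. It gives the time, the measured TCP pose, the force and the opening at its end, in the units of the state.
- robot.observe(): the state, without advancing time (a new reading comes with each control period).
- robot.read_camera(name): name is "scene" or "top" or "wrist"; returns a dict with "image" (384x512x3 uint8, blue, green, red), "intrinsics" (3x3 intrinsics, pixels), "origin" and "attitude" of the camera in the world. Camera axes: x right, y up, looking along -z (the intrinsics and any distortion apply to the point x, -y, -z); pixel columns grow to the right and rows downward; lengths in m; the calibration is good to about 2 mm. A picture is of the moment at which its call begins. There is no depth.
- robot.sign_off(): hands the job in, once; it reports no verdict.
The state is a dict: "time_s": time; "joint_pos": joint angles; "joint_velocities": joint speeds; "effort": joint torques, N m; "eef_pos": TCP position; "orientation": TCP orientation; "force": force on the tool from outside, world axes, zero at the start; "moment": the same for the moment, N m; "gripper_width": finger opening in m.
Only numpy, scipy, OpenCV 4.12 (cv2) and the standard library are available. Lean on these libraries where they do the work, as an engineer would, in place of code of your own. Each camera call takes 0.05 s, during which the arm holds its last target. There are 200 camera calls.

## Working session

There is one attempt and no reset: what is moved stays moved. The work goes in short steps, Python scripts to look and compute and a shell command to move; the robot and the scene stay as the last step left them, time stands still between calls to the robot, and variables do not carry over. Pictures are saved under pics/ and viewed, about 8 in all and at most 12, crops included, and the job is handed in when it is done.

```bash
mkdir -p pics; ls; python3 - <<'E'
from cell import robot
import cv2,numpy as np
np.set_printoptions(precision=4,suppress=True)
for n in("scene","top"):
    r=robot.read_camera(n);cv2.imwrite(f"pics/{n}0.png",r["image"]);print(n,r["intrinsics"],r["origin"],r["attitude"],[k for k in r])
print(robot.observe())
E
```

```text
pics
scene [[440.7723   0.     265.151 ]
 [  0.     440.7723 186.908 ]
 [  0.       0.       1.    ]] [ 0.2299 -0.3486  0.7938] [ 0.8679  0.3064 -0.1383 -0.3657] ['image', 'intrinsics', 'origin', 'attitude']
top [[365.6631   0.     260.7933]
 [  0.     365.6631 189.4885]
 [  0.       0.       1.    ]] [0.5292 0.0414 1.0016] [ 0.7134  0.0371 -0.0291 -0.6992] ['image', 'intrinsics', 'origin', 'attitude']
{'time_s': 0.1, 'joint_pos': array([-1.286 ,  0.2765,  1.506 ,  0.    ,  1.3607, -0.121 ]), 'joint_velocities': array([ 0.0009, -0.0026, -0.0018,  0.0004, -0.0012,  0.    ]), 'effort': array([  0.0012, -41.7699, -24.6403,  -0.0001,   0.0058,   0.    ]), 'eef_pos': array([ 0.2268, -0.5278,  0.2305]), 'orientation': array([-0.1419, -0.6926, -0.1431,  0.6926]), 'force': array([-0.2219,  0.3134,  0.0702]), 'moment': array([ 0.0285, -0.0104, -0.0065]), 'gripper_width': 0.08532419183361081}
```

View pics/top0.png

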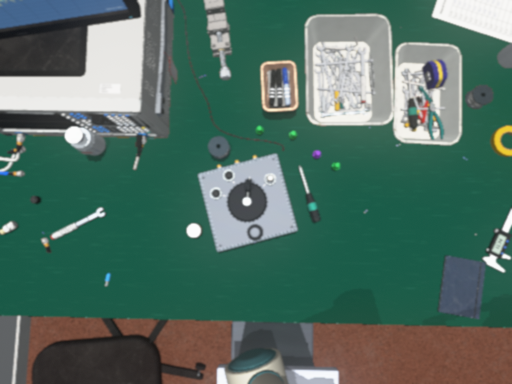

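View pics/scene0.png

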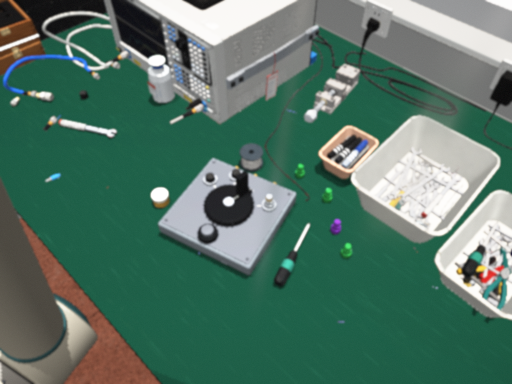

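The top view shows the housing at about (248,202). The tall metal adapter is at (270,179), which is the right port. Dark caps are at (216,193) and (229,175), and the button is at (255,232). The scene view agrees, with the adapter at (268,200), so the dial must go clockwise to -0.70.

```bash
cat > h.py <<'E'
import cv2,numpy as np
from scipy.spatial.transform import Rotation as R
np.set_printoptions(precision=4,suppress=True)
def rot(q): return R.from_quat([q[1],q[2],q[3],q[0]])
def ray(r,px,z):
    K=np.asarray(r["intrinsics"]); v=np.linalg.inv(K)@[px[0],px[1],1]
    d=rot(r["attitude"]).apply([v[0],-v[1],-v[2]]); o=np.asarray(r["origin"])
    return o+d*(z-o[2])/d[2]
def proj(r,p):
    v=rot(r["attitude"]).inv().apply(np.asarray(p)-r["origin"]); v=np.array([v[0],-v[1],-v[2]])
    u=np.asarray(r["intrinsics"])@v; return u[:2]/u[2]
E
python3 - <<'E'
from h import *
from cell import robot
r=robot.read_camera("top");im=r["image"]
hsv=cv2.cvtColor(im,cv2.COLOR_BGR2HSV)
m=((hsv[...,1]<90)&(hsv[...,2]>90)).astype(np.uint8)*255
m[:145]=0;m[260:]=0;m[:,:196]=0;m[:,302:]=0
m=cv2.morphologyEx(m,cv2.MORPH_OPEN,np.ones((3,3)))
c=max(cv2.findContours(m,0,2)[0],key=cv2.contourArea)
P=np.array([ray(r,p[0],.04)[:2] for p in c]).astype(np.float32)
rc=cv2.minAreaRect(P);print(rc);C=np.array(rc[0])
a=rc[2]; a=(a+45)%90-45; print("yaw deg",a)
y=np.radians(a)
H=lambda x,yy,z:np.array([C[0]+x*np.cos(y)-yy*np.sin(y),C[1]+x*np.sin(y)+yy*np.cos(y),z])
pts=dict(axis=H(0,0,.055),btn=H(-.082,0,.062),pr=H(.0425,-.0736,.046),pm=H(.0799,.0291,.046),pl=H(.0425,.0736,.046),tab0=H(.038*np.cos(-.349),.038*np.sin(-.349),.115))
big=cv2.resize(im[140:265,180:320],None,fx=5,fy=5,interpolation=cv2.INTER_CUBIC)
for k,v in pts.items():
    u=proj(r,v);print(k,v,u);cv2.circle(big,tuple(int(t) for t in (u-[180,140]+.5)*5),4,(0,0,255),1)
cv2.imwrite("pics/top1.png",big)
E
```

```text
((0.5874722599983215, 0.08940134197473526), (0.2202450931072235, 0.2232862263917923), 15.99124526977539)
yaw deg 15.99124526977539
axis [0.5875 0.0894 0.055 ] [246.5592 200.9328]
btn [0.5086 0.0668 0.062 ] [254.5162 231.7533]
pr [0.6486 0.0304 0.046 ] [269.7075 178.4036]
pm [0.6563 0.1394 0.046 ] [228.4207 174.7297]
pl [0.6081 0.1719 0.046 ] [215.5425 192.6991]
tab0 [0.6254 0.0867 0.115 ] [246.8125 183.9085]
```

View pics/top1.png

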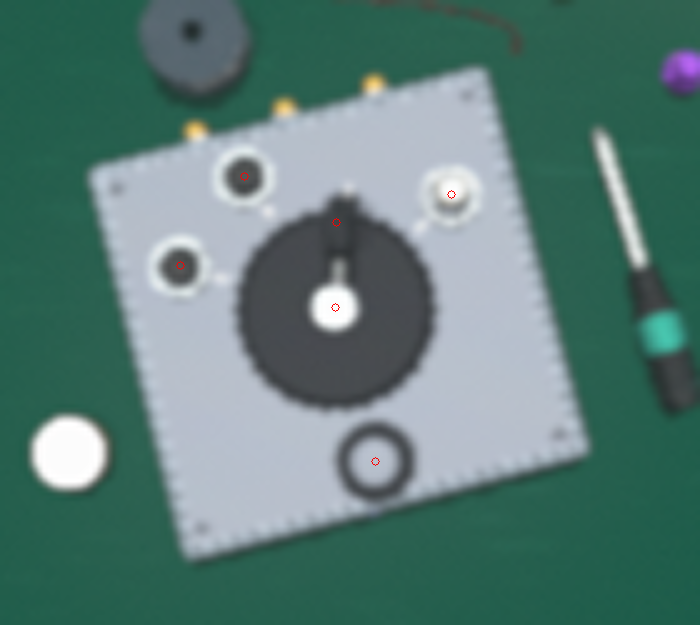

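The projected model points land on every feature. The housing yaw is 16°, the axis is at (0.5875, 0.0894), and the adapter is confirmed in the right port. Next I compute the moves.

```bash
cat >> h.py <<'E'
def go(p,ax=None):
    from cell import robot
    s=robot.observe();q=rot(s["orientation"])
    print("t",s["time_s"],"pos",s["eef_pos"],"F",s["force"],"w",s["gripper_width"])
    print("axes(cols world)\n",q.as_matrix())
    print("shift units",q.inv().apply(np.asarray(p)-s["eef_pos"])/.03)
    if ax is not None: # desired tool y world angle deg
        a=np.radians(ax);Y=np.array([np.cos(a),np.sin(a),0]);X=np.array([0,0,-1.])
        T=R.from_matrix(np.c_[X,Y,np.cross(X,Y)]);print("turn units",np.degrees((q.inv()*T).as_rotvec())/6)
C=np.array([.5875,.0894]);YAW=np.radians(16)
def tabpt(dial,rad,off,z): # off: ccw offset from tab's mid plane
    a=YAW-np.radians(20)+dial;return np.r_[C+rad*np.array([np.cos(a),np.sin(a)])+off*np.array([-np.sin(a),np.cos(a)]),z]
E
python3 -c "
from h import *
go(tabpt(0,.036,.045,.2),-114);go(tabpt(0,.036,.045,.2),66)
for d in (0,-.2,-.4,-.6,-.7): print(d,tabpt(d,.036,.006+.0145,.085))"
```

```text
t 0.15 pos [ 0.2269 -0.5279  0.2306] F [-0.7526  0.598   0.267 ] w 0.0855443505275323
axes(cols world)
 [[-0.0004  0.3948 -0.9188]
 [ 0.0014 -0.9188 -0.3948]
 [-1.     -0.0015 -0.0002]]
shift units [  1.0457 -14.9429 -20.922 ]
turn units [7.8753 0.0043 0.0137]
t 0.15 pos [ 0.2269 -0.5279  0.2306] F [-0.7526  0.598   0.267 ] w 0.0855443505275323
axes(cols world)
 [[-0.0004  0.3948 -0.9188]
 [ 0.0014 -0.9188 -0.3948]
 [-1.     -0.0015 -0.0002]]
shift units [  1.0457 -14.9429 -20.922 ]
turn units [-22.1247  -0.0168   0.0053]
0 [0.6248 0.1073 0.085 ]
-0.2 [0.6277 0.0996 0.085 ]
-0.4 [0.6289 0.0914 0.085 ]
-0.6 [0.6284 0.0831 0.085 ]
-0.7 [0.6276 0.0791 0.085 ]
```

```bash
python3 -m handwheel '0 -0.7 -1 0.5 0 0 1; 0 -1.4 -2 1 0 0 1; 0 -2.1 -3 1.5 0 0 1; 0 -2.8 -4 2 0 0 1; 0 -3.5 -5 2.5 0 0 1; 0 -4.2 -6 3 0 0 1; 0 -4.9 -7 3.5 0 0 1; 0 -5.6 -8 4 0 0 1'
python3 -c "
from h import *
go(tabpt(0,.036,.045,.2),-114)"
```

```text
time_s: 0.82
eef_pos: [0.3815, -0.2771, 0.2308]
orientation: [0.006, -0.707, 0.005, 0.707]
force: [-0.0, -1.0, 0.1]
gripper_width: 0.0
t 0.8167 pos [ 0.3815 -0.2771  0.2308] F [-0.0119 -1.0012  0.0866] w 3.2095593153218935e-05
axes(cols world)
 [[-0.0004 -0.0161 -0.9999]
 [ 0.0015 -0.9999  0.0161]
 [-1.     -0.0015  0.0005]]
shift units [  1.0436 -13.7568  -7.949 ]
turn units [3.8466 0.0072 0.0133]
```

```bash
python3 -m handwheel '0 -1.1 -0.7 0.5 0 0 1; 0 -2.2 -1.4 1 0 0 1; 0 -3.3 -2.1 1.5 0 0 1; 0 -4.4 -2.8 2 0 0 1; 0 -5.5 -3.5 2.5 0 0 1; 0 -6.6 -4.2 3 0 0 1; 0 -7.7 -4.9 3.5 0 0 1; 0 -8.8 -5.6 3.85 0 0 1'
python3 -c "
from h import *
go(tabpt(0,.036,.045,.2),-114)"
```

```text
time_s: 1.48
eef_pos: [0.5542, -0.0139, 0.2309]
orientation: [0.148, -0.691, 0.147, 0.692]
force: [0.4, -0.8, 0.3]
gripper_width: -0.0001
t 1.4833 pos [ 0.5542 -0.0139  0.2309] F [ 0.351  -0.7586  0.3033] w -5.914502606137728e-05
axes(cols world)
 [[-0.0009 -0.4089 -0.9126]
 [ 0.0014 -0.9126  0.4089]
 [-1.     -0.0009  0.0013]]
shift units [ 1.0349 -5.416  -0.2159]
turn units [-0.023   0.0128  0.0088]
```

```bash
python3 -m handwheel '0 -1.1 0 0 0 0 1; 0 -2.2 -0.1 0 0 0 1; 0 -3.3 -0.2 0 0 0 1; 0 -4.4 -0.2 0 0 0 1; 0.5 -5.4 -0.2 0 0 0 1; 1 -5.4 -0.2 0 0 0 1; 1 -5.4 -0.2 0 0 0 1; 1 -5.4 -0.2 0 0 0 1'
python3 - <<'E'
from h import *
from cell import robot
go(tabpt(0,.036,.045,.085),-114)
r=robot.read_camera("wrist");im=r["image"].copy()
for p in (tabpt(0,.038,0,.115),tabpt(0,.036,.045,.085),tabpt(0,.036,.0205,.085),[.5875,.0894,.055],[.6486,.0304,.074]):
    u=proj(r,p);print(u);cv2.circle(im,tuple(int(t) for t in u),4,(0,0,255),1)
cv2.imwrite("pics/w1.png",im)
E
```

```text
time_s: 2.15
eef_pos: [0.625, 0.1316, 0.1998]
orientation: [0.147, -0.69, 0.148, 0.693]
force: [0.1, 0.0, -1.0]
gripper_width: 0.0
t 2.15 pos [0.625  0.1316 0.1998] F [ 0.121   0.0077 -1.002 ] w 1.695869224840655e-05
axes(cols world)
 [[-0.0043 -0.4082 -0.9129]
 [ 0.0005 -0.9129  0.4082]
 [-1.      0.0013  0.0041]]
shift units [ 3.8248 -0.0328 -0.0619]
turn units [-0.0151  0.0396 -0.0125]
[301.3136 178.5316]
[254.2748 187.0676]
[277.2687 179.0366]
[302.2565 194.5092]
[339.771  123.5972]
```

View pics/w1.png

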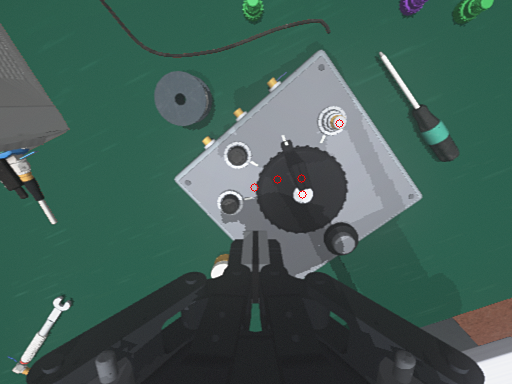

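The wrist view matches: dial hub at (302,194), adapter at (332,118), tab leaning from about (287,148) to (302,185). The fingertips, at (255,235), are on the tab's counter-clockwise side and clear of it. I descend next.

```bash
python3 -m handwheel '0.8 0 0 0 0 0 1; 1.6 0 0 0 0 0 1; 2.4 0 0 0 0 0 1; 3.2 0 0 0 0 0 1; 3.8 0 0 0 0 0 1; 3.8 0 0 0 0 0 1; 3.8 0 0 0 0 0 1; 3.8 0 0 0 0 0 1'
python3 -c "
from h import *
go(tabpt(0,.036,.0205,.085),-114)
go(tabpt(-.2,.036,.0205,.085))
go(tabpt(-.4,.036,.0205,.085))
go(tabpt(-.6,.036,.0205,.085))" | grep -v '\['; python3 -c "
from h import *
go(tabpt(0,.036,.0205,.085),-114)
go(tabpt(-.6,.036,.0205,.085))"
```

```text
time_s: 2.87
eef_pos: [0.6267, 0.1306, 0.089]
orientation: [-0.149, 0.692, -0.148, -0.691]
force: [0.7, 0.1, 0.1]
gripper_width: 0.0002
axes(cols world)
axes(cols world)
axes(cols world)
axes(cols world)
t 2.8667 pos [0.6267 0.1306 0.089 ] F [0.692  0.0664 0.0998] w 0.00019460973004959212
axes(cols world)
 [[ 0.0015 -0.41   -0.9121]
 [ 0.001  -0.9121  0.41  ]
 [-1.     -0.0015 -0.0009]]
shift units [ 0.1325  0.7326 -0.2595]
turn units [-0.0337 -0.0087  0.0146]
t 2.8667 pos [0.6267 0.1306 0.089 ] F [0.692  0.0664 0.0998] w 0.00019460973004959212
axes(cols world)
 [[ 0.0015 -0.41   -0.9121]
 [ 0.001  -0.9121  0.41  ]
 [-1.     -0.0015 -0.0009]]
shift units [ 0.1318  1.4196 -0.7001]
```

```bash
python3 -m handwheel '0 0.3 -0.1 0 0 0 1; 0 0.5 -0.2 0 0 0 1; 0 0.65 -0.25 0 0 0 1; 0 0.75 -0.3 0 0 0 1; 0 0.85 -0.35 0 0 0 1; 0 0.95 -0.45 0 0 0 1; 0 1.05 -0.5 0 0 0 1; 0 1.15 -0.55 0 0 0 1'
python3 -c "
from h import *
go(tabpt(-.6,.036,.0205,.085))"
```

```text
time_s: 3.53
eef_pos: [0.6274, 0.0925, 0.0888]
orientation: [-0.149, 0.692, -0.148, -0.691]
force: [-0.3, 3.2, 0.7]
gripper_width: 0.0
t 3.5333 pos [0.6274 0.0925 0.0888] F [-0.2945  3.2296  0.6559] w 1.5270890927420703e-06
axes(cols world)
 [[ 0.0008 -0.4097 -0.9122]
 [ 0.0016 -0.9122  0.4097]
 [-1.     -0.0018 -0.0001]]
shift units [ 0.1275  0.2719 -0.1619]
```

Contact force is about 3 N, as expected. I finish the push and take a look.

```bash
python3 -m handwheel '0 0.08 -0.04 0 0 0 1; 0 0.14 -0.08 0 0 0 1; 0 0.2 -0.12 0 0 0 1; 0 0.26 -0.16 0 0 0 1; 0 0.28 -0.16 0 0 0 1; 0 0.28 -0.16 0 0 0 1; 0 0.28 -0.16 0 0 0 1; 0 0.28 -0.16 0 0 0 1'
python3 - <<'E'
from h import *
from cell import robot
go(tabpt(0,.036,.05,.085))
r=robot.read_camera("wrist");cv2.imwrite("pics/w2.png",r["image"])
E
```

```text
time_s: 4.2
eef_pos: [0.6283, 0.083, 0.0888]
orientation: [-0.149, 0.692, -0.148, -0.691]
force: [0.3, 0.2, -0.6]
gripper_width: 0.0002
t 4.2 pos [0.6283 0.083  0.0888] F [ 0.2992  0.1974 -0.6124] w 0.00022025870145102127
axes(cols world)
 [[ 0.0009 -0.4096 -0.9123]
 [ 0.0015 -0.9123  0.4096]
 [-1.     -0.0017 -0.0002]]
shift units [ 0.1306 -1.6168  0.7772]
```

View pics/w2.png

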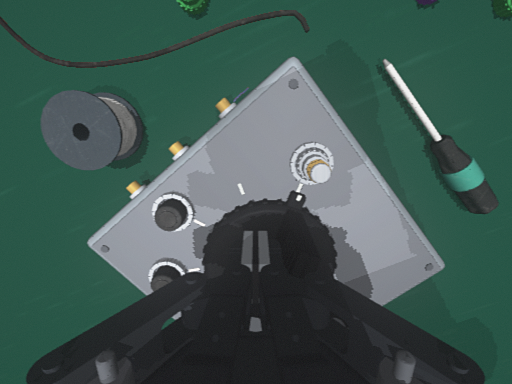

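The force has dropped to zero and the pointer, at (298,197), lines up with the tick of the right port and the adapter at (313,163). So it has clicked in. I back off, rise, and head for the button.

```bash
python3 -m handwheel '0 -0.2 0 0 0 0 1; 0 -0.4 0 0 0 0 1; -0.4 -0.4 0 0 0 0 1; -1.2 -0.4 0 0 0 0 1; -2 -0.4 0 0 0 0 1; -2.6 -0.4 0 0 0 0 1; -2.6 -0.4 0 0 0 0 1; -2.6 -0.4 0 0 0 0 1'
python3 -c "
from h import *
go([.5086,.0668,.16])"
```

```text
time_s: 4.92
eef_pos: [0.634, 0.0945, 0.1679]
orientation: [-0.149, 0.693, -0.147, -0.69]
force: [-0.5, -0.6, -0.8]
gripper_width: -0.0001
t 4.9167 pos [0.634  0.0945 0.1679] F [-0.4829 -0.5633 -0.8179] w -7.306272395657074e-05
axes(cols world)
 [[ 0.0036 -0.4091 -0.9125]
 [ 0.0018 -0.9125  0.4091]
 [-1.     -0.0031 -0.0025]]
shift units [0.2459 2.5523 3.4361]
```

```bash
python3 -m handwheel '0 0.5 0.7 0 0 0 1; 0 1 1.4 0 0 0 1; 0 1.5 2.1 0 0 0 1; 0 2 2.8 0 0 0 1; 0 2.55 3.45 0 0 0 1; 0.1 2.55 3.45 0 0 0 1; 0.2 2.55 3.45 0 0 0 1; 0.2 2.55 3.45 0 0 0 1'
python3 - <<'E'
from h import *
from cell import robot
go([.5086,.0668,.070])
r=robot.read_camera("top");im=r["image"];b=cv2.resize(im[140:265,180:320],None,fx=5,fy=5,interpolation=cv2.INTER_CUBIC)
def d(p):
    u=proj(r,p);cv2.circle(b,tuple(int(t) for t in (u-[180,140]+.5)*5),4,(0,0,255),1)
for p in(tabpt(-.7,.038,0,.115),tabpt(-.7,.085,0,.046),[.5086,.0668,.062],tabpt(0,.085,0,.041)):d(p)
cv2.imwrite("pics/top2.png",b)
E
```

```text
time_s: 5.58
eef_pos: [0.5081, 0.0672, 0.1601]
orientation: [-0.149, 0.692, -0.147, -0.691]
force: [1.1, -0.3, 0.2]
gripper_width: -0.0004
t 5.5833 pos [0.5081 0.0672 0.1601] F [ 1.1002 -0.2744  0.2224] w -0.00035944506686012736
axes(cols world)
 [[ 0.0022 -0.4091 -0.9125]
 [ 0.002  -0.9125  0.4091]
 [-1.     -0.0027 -0.0012]]
shift units [ 3.0025  0.0147 -0.0177]
```

View pics/top2.png

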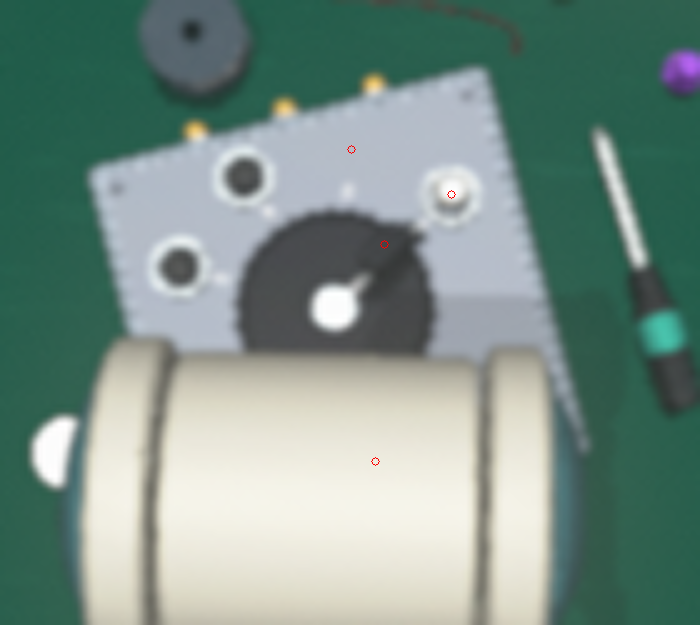

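The pointer lies on the right-port line, with the tab at (385,243) where the model predicts. The adapter at (451,194) and both caps have not moved. I now descend over the button.

```bash
python3 -m handwheel '0.7 0 0 0 0 0 1; 1.4 0 0 0 0 0 1; 2.1 0 0 0 0 0 1; 2.6 0 0 0 0 0 1; 2.9 0 0 0 0 0 1; 3 0 0 0 0 0 1; 3 0 0 0 0 0 1; 3 0 0 0 0 0 1'
python3 -c "
from h import *
go([.5086,.0668,.056])"
```

```text
time_s: 6.3
eef_pos: [0.51, 0.0675, 0.0709]
orientation: [-0.149, 0.693, -0.147, -0.69]
force: [0.4, -0.3, -0.7]
gripper_width: 0.0005
t 6.3 pos [0.51   0.0675 0.0709] F [ 0.3791 -0.3303 -0.712 ] w 0.00045164995535019293
axes(cols world)
 [[ 0.004  -0.4089 -0.9126]
 [ 0.002  -0.9126  0.4089]
 [-1.     -0.0035 -0.0028]]
shift units [0.495  0.0425 0.0345]
```

```bash
python3 -m handwheel '0.15 0.03 0.03 0 0 0 1; 0.25 0.03 0.03 0 0 0 1; 0.32 0.03 0.03 0 0 0 1; 0.38 0.03 0.03 0 0 0 1; 0.44 0.03 0.03 0 0 0 1; 0.49 0.03 0.03 0 0 0 1; 0.5 0.03 0.03 0 0 0 1; 0.5 0.03 0.03 0 0 0 1'
```

```text
time_s: 6.97
eef_pos: [0.5091, 0.0671, 0.0561]
orientation: [-0.149, 0.693, -0.147, -0.69]
force: [-0.5, -0.4, 5.6]
gripper_width: 0.0
```

```bash
python3 -m handwheel '0.02 0 0 0 0 0 1; 0.04 0 0 0 0 0 1; 0.06 0 0 0 0 0 1; 0.07 0 0 0 0 0 1; 0.07 0 0 0 0 0 1; 0.07 0 0 0 0 0 1; 0.07 0 0 0 0 0 1; 0.07 0 0 0 0 0 1'
```

```text
time_s: 7.63
eef_pos: [0.5092, 0.0671, 0.0558]
orientation: [-0.149, 0.693, -0.147, -0.69]
force: [-3.7, -0.2, 17.2]
gripper_width: 0.0003
```

The force rose to 17 N with almost no further travel, so the button is on its end stop. I release it, lift, and move clear.

```bash
python3 -m handwheel '-0.1 0 0 0 0 0 1; -0.3 0 0 0 0 0 1; -0.6 0 0 0 0 0 1; -1.2 0 0 0 0 0 1; -2 0 0 0 0 0 1; -3 0 0 0 0 0 1; -4 0 0 0 0 0 1; -5 0 0 0 0 0 1'
python3 -m handwheel '0 1 0.3 0 0 0 1; 0 2 0.6 0 0 0 1; 0 3 0.9 0 0 0 1; 0 4 1.2 0 0 0 1; 0 5 1.5 0 0 0 1; 0 6 1.8 0 0 0 1; 0 7 2 0 0 0 1; 0 7 2 0 0 0 1'
python3 - <<'E'
from h import *
from cell import robot
r=robot.read_camera("top");a=cv2.resize(r["image"][140:265,180:320],None,fx=4,fy=4,interpolation=cv2.INTER_CUBIC)
cv2.imwrite("pics/top3.png",a)
r=robot.read_camera("scene");a=cv2.resize(r["image"][130:290,140:330],None,fx=4,fy=3.7,interpolation=cv2.INTER_CUBIC);cv2.imwrite("pics/s3.png",a)
E
```

```text
time_s: 8.3
eef_pos: [0.5078, 0.0668, 0.2071]
orientation: [-0.149, 0.693, -0.147, -0.69]
force: [0.4, 0.8, 0.7]
gripper_width: 0.0002
time_s: 8.97
eef_pos: [0.3638, -0.1033, 0.2062]
orientation: [-0.149, 0.692, -0.149, -0.691]
force: [-0.2, 0.2, -0.2]
gripper_width: -0.0001
```

View pics/top3.png

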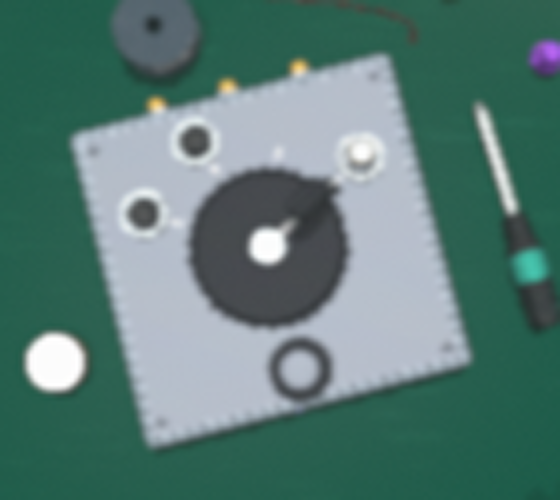

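View pics/s3.png

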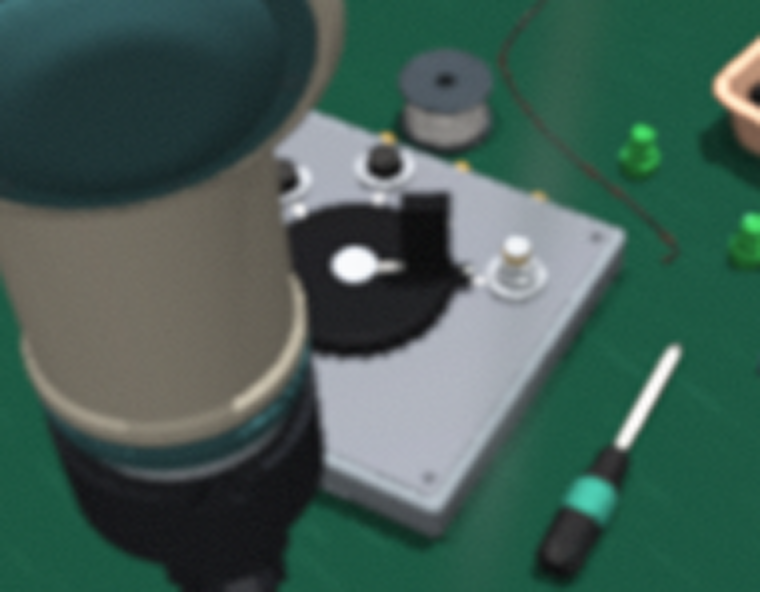

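The pointer is at the right port with the adapter, at (362,155) in the top crop and (515,260) in the scene crop. The caps, jar, spool and screwdriver are where they started, and the arm is clear.

```bash
python3 -c "
from cell import robot
print(robot.sign_off())"
```

```text
the job is handed in; nothing more can be done
None
```

The job is done and handed in at about 9 s of the 48 s allowed. No verdict is reported.

- **Dial:** With the fingers shut, I pushed the tab clockwise from its counter-clockwise side until the dial clicked in at the right port, which carries the adapter. The push took about 3 N, then the force fell to zero at the click. The top and scene pictures both show the pointer on that port.
- **Button:** I pressed it with the shut fingers to its stop. The force rose from 5.6 N to 17 N over the last 0.3 mm, then I let it go. I inferred its coming up from the spring and the lifted fingers, because its height cannot be read directly in the final top picture and the arm hid it in the scene view.
- **Surroundings:** In the final pictures the adapter, caps, jar, spool and screwdriver are where they started, and the arm is touching nothing. No check failed. The one disagreement was the adapter showing about 10 pixels from its projected spot in the first wrist picture, while the top view matched.

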